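Nest the cups in the bench mixer and hold its run paddle

TASK

Load the bench mixer: stand the medium white cup in the steel holder on top of the mixer, then stand the small tall cup inside the medium one, both upright and fully down. Only then press the black spring paddle of the run station down with the fingers to half travel, where it lies level (never all the way to its stop), and keep it there: the program finishes while still holding the paddle down. Leave everything else on the bench where it is.

Things in the scene. Friction and masses are not known exactly. Their poses are not given: they have to be found in the camera images.
- medium_cup: white plastic cup, round and open at the top, outer diameter 62 mm, 85 mm tall, wall 3.5 mm, floor 12 mm thick (inner diameter 55 mm); the wider and shorter of the two loose white cups, 110 g (varies). Origin: centre of its underside, z up. Seated in the holder it stands 45 mm above the holder's rim.
- small_cup: white plastic cup, round and open at the top, outer diameter 44 mm, 110 mm tall, wall 3.5 mm; the narrower and taller of the two loose white cups, 80 g (varies). Origin: centre of its underside, z up. Fully down inside the medium cup its underside is 12 mm above the medium cup's underside and it stands 37 mm above that cup's rim.
- mixer: bench mixer, a fixed white box 170 x 160 mm, 70 mm high, with a round open steel holder (outer diameter 82 mm) on top; may stand left or right on the bench, turned a little. Origin: centre of its underside, x away from its front.
- holder_floor (a point): centre of the inner floor of the mixer's steel holder: 76 mm above the bench; the holder is 72 mm in inner diameter and 40 mm deep inside, its rim 116 mm above the bench.
- station: run station, a fixed grey box 150 x 80 mm, 40 mm high, with a black paddle above it, on the right if the mixer is on the left and the other way round. Origin: centre of its underside; x points from the paddle's free end to its hinge. The hinge lies at x = +55 mm, 70 mm above the bench.
- paddle_pad (a point): top centre of the round rubber pad (42 mm across) near the paddle's free end, 85 mm from the hinge; moves with the paddle. Press here from above, e.g. with closed fingertips. Released, the pad is about 91 mm above the bench; at half travel 14 mm lower (77 mm); at the stop 29 mm lower.
- paddle (a joint): angle of the paddle, a black plate 116 x 50 x 8 mm: 0 released (sprung up, free end raised 0.17 rad), 0.17 rad half travel (level), 0.34 rad at the stop; springs back when let go. At the pad it pushes back with about 3 N at first, 7 N at half travel, 12 N at the stop.
- jar: bystander: small clear jar with a yellow lid, 38 mm across, 48 mm high, standing between the cups. Origin: centre of its underside.
- bottle: bystander: white bottle with a red cap, 66 mm across, 170 mm tall. Origin: centre of its underside.
- tub: bystander: blue bowl, 140 mm across, 65 mm high. Origin: centre of its underside.
- pipette: bystander: white and grey hand pipette lying on the bench, 220 mm long, 22 mm thick, along its x. Origin: on its underside near the middle.
- slide_box: bystander: blue flat box 100 x 80 x 35 mm. Origin: centre of its underside.
- dish: bystander: flat glass dish, 90 mm across, 16 mm high. Origin: centre of its underside.
- rack: bystander: fixed green tube rack 80 x 200 mm, tubes up to 92 mm high, near the bench's far edge. Origin: centre of its underside.
Mind the look-alikes: they are no part of the job. There is more than one size of the mixer; the one meant has the size given above. What is shaped like the small_cup but orange is not meant.

How it is judged:
By the outcome, as a careful person would: the job done as asked, in the order asked, and still so for the second after the job is handed in, while the arm keeps its last pose, push and grip.
It also fails if it takes over 61 s, if anything falls off the work surface, if the arm or the gripper's body presses on something with over 40 N, if the wrist force passes 120 N, or if a joint passes its speed limit or range.

ROBOT

A 6-joint arm with a two-finger parallel gripper is mounted at the origin on the work surface. World frame = base frame: x ahead of the robot, y to its left, z up, the work surface at z = 0. Lengths are in m, angles in rad, forces in N, time in s.
With the tool pointing down it reaches from about 0.325 to 0.75 m from the base axis. Payload 7.6 kg.
Tool frame: the origin (TCP) lies on the centre line of the jaws, within the pads' length; the fingertips stand env.tip_extent ahead of it and the grasp point (between the pads) lies 2 mm behind it (env.tip_extent is the distance from the TCP to the fingertips, in m); z points along the fingers, y is the direction in which the jaws open and shut (so a half turn about z gives the same grasp; the last joint's range is limited). The gripper opens to 85 mm and grips with 20 to 120 N. Pads are 22 mm wide; open, the fingers measure 114 mm over their backs; the gripper's body (76 mm by 85 mm) begins 54 mm behind the grasp point. The pads swing forward as they close: fully open they stand 13 mm farther back than shut.
Start: joints at [1.089, 0.052, 1.401, -0, 1.689, -0.07], TCP at [0.21, 0.481, 0.248] pointing down, gripper open.
Joint ranges: [-2.9, 2.9], [-0.91, 2.17], [0.12, 2.37], [-1.06, 4.2], [0.26, 2.73], [-2.93, 2.93]. Speed limits (rad/s): [2.57, 2.57, 3.01, 3.14, 3.14, 3.14].

INTERFACE

Orientations are given as a unit quaternion [x, y, z, w].
In Python, from rig import env gives the robot as it stands.
- The arm moves only by the shell command python3 -m crank 'ROWS' [OPENING]. ROWS is JSON, a list of rows, each a list of 4 numbers: the shift along the tool's x, y, z in m, then the turn about the tool's z in degrees. A call has 1 to 8 rows; each row is the pose to reach, as a shift and turn from the pose commanded when the call began, along the tool's axes at that moment; what a row does not reach only later rows make up. A row lasts 1/10 s, in which the tool goes at most 50 mm and 8.59 degrees, less where a joint would pass 70% of its speed; a pose out of reach is approached as far as the arm can. A call with a gripper value outside its range is refused whole. OPENING is the finger opening in m, from 0 to 0.0854, set as the call begins (- or left out, the last holds). The fingers move at their own pace and stop on an object; the grip force is fixed at half the most. Time passes only in rows, so rows that repeat a pose let the fingers close. It gives the time, the measured TCP pose, the force and the opening at its end, in the units of the state.
- env.sense(): the state, without advancing time (a new reading comes with each control period).
- env.camera(name): name is "scene" or "top" or "wrist"; returns a dict with "image" (480x640x3 uint8, red, green, blue), "range_z" (480x640 float32, m along the optical axis (not along the pixel's ray), 0 where there is no reading), "camera_matrix" (3x3 intrinsics, pixels), "k1" (the pictures are not rectified: a ray, as slopes to the right and down, at radius r is drawn at 1 + k1 r^2 times it, then the intrinsics apply), "R" (3x3) and "t" (3): a world point X has camera coordinates R X + t; the wrist camera has in their place "mount" (4x4, takes a point from camera to tool coordinates, whose origin is the TCP and whose axes are the flange's). Camera axes: x right, y down, z forward; pixel columns grow to the right and rows downward; lengths in m; the calibration is good to about 2 mm. A picture is of the moment at which its call begins: read the wrist's pose just before it.
- env.close_job(): hands the job in, once; it reports no verdict.
Trained networks look in the newest picture that a camera, given by its name, has taken for a name from the list of things; names that differ only in an ending like _2 or _b are one class to them, and where a whole thing is asked for, a point or a joint stands for the part that bears it (a point fixed in the world has none). Each returns a list of dicts, best first, with "conf" (0 to 1); they miss things now and then, are a little off and sometimes report something else, mostly with a low value. They report only what shows in the picture. A call takes as long as a camera call. They do not tell look-alikes from the thing itself.
- env.outline_of(camera, thing): "pixels" (480x640 bool, what is visible of it).
- env.place_of(camera, thing): "centre" ([x, y, z] in m, in world coordinates, good to about 4 mm: a listed point, or the origin of a listed thing).
The state is a dict: "t": time; "q": joint angles; "qd": joint speeds; "joint_efforts": joint torques, N m; "ee_pos": TCP position; "eef_rot": TCP orientation; "contact_force": force on the tool from outside, world axes, zero at the start; "ft_torque": the same for the moment, N m; "opening": opening from 0.0 (shut) to 1.0 (fully open).
Only numpy, scipy, OpenCV 4.12 (cv2) and the standard library are available. Lean on these libraries where they do the work, as an engineer would, in place of code of your own. Each camera call takes 0.05 s, during which the arm holds its last target. There are 200 camera calls.

## Working session

There is one attempt and no reset: what is moved stays moved. The work goes in short steps, Python scripts to look and compute and a shell command to move; the robot and the scene stay as the last step left them, time stands still between calls to the robot, and variables do not carry over. Pictures are saved under pics/ and viewed, about 8 in all and at most 12, crops included, and the job is handed in when it is done.

```bash
mkdir -p pics; ls; cat > h.py <<'E'
import numpy as np, cv2
from rig import env
def save(im,n): cv2.imwrite('pics/'+n,im[:,:,::-1])
def rays(c):
    K=np.array(c["camera_matrix"]);v,u=np.mgrid[0:480,0:640].astype(float)
    x=(u-K[0,2])/K[0,0];y=(v-K[1,2])/K[1,1];a,b=x.copy(),y.copy()
    for _ in range(8):
        s=1+c["k1"]*(a*a+b*b);a=x/s;b=y/s
    return a,b
def cloud(c,R=None,t=None):
    a,b=rays(c);z=c["range_z"];P=np.stack([a*z,b*z,z],-1)
    R=np.array(c["R"]) if R is None else R;t=np.array(c["t"]) if t is None else t
    W=(P-t)@R;W[z==0]=np.nan
    return W
E
python3 - <<'E'
from h import *
s=env.sense();print({k:np.round(v,3) for k,v in s.items()},env.tip_extent)
for n in("top","scene"):
    c=env.camera(n);save(c["image"],n+"1.png")
    for th in("medium_cup","small_cup","mixer","holder_floor","station","paddle_pad","jar","bottle","tub","pipette","slide_box","dish","rack"):
        print(n,th,[(np.round(d["centre"],3).tolist(),round(d["conf"],2)) for d in env.place_of(n,th)])
print(env.sense()["t"])
E
```

```text
pics
{'t': np.float64(0.0), 'q': array([ 1.089,  0.053,  1.402, -0.   ,  1.689, -0.07 ]), 'qd': array([ 0.   , -0.001,  0.001, -0.002,  0.   , -0.001]), 'joint_efforts': array([ 1.0000e-03, -3.8167e+01, -3.6018e+01,  0.0000e+00,  6.0000e-03,
        0.0000e+00]), 'ee_pos': array([0.21 , 0.481, 0.247]), 'eef_rot': array([ 0.204,  0.979, -0.001, -0.   ]), 'contact_force': array([0.04 , 0.837, 0.948]), 'ft_torque': array([0.018, 0.035, 0.014]), 'opening': np.float64(1.003)} 0.017
top medium_cup [([0.477, -0.008, 0.003], 0.59)]
top small_cup [([0.642, 0.024, -0.002], 0.72), ([0.674, 0.141, -0.004], 0.59)]
top mixer [([0.577, -0.214, 0.0], 0.76), ([0.246, -0.281, -0.006], 0.65)]
top holder_floor [([0.261, -0.281, 0.064], 0.84), ([0.59, -0.217, 0.076], 0.6)]
top station [([0.573, 0.272, -0.002], 0.91), ([0.416, -0.438, 0.001], 0.44)]
top paddle_pad [([0.543, 0.274, 0.091], 0.58)]
top jar [([0.556, -0.04, 0.001], 0.54)]
top bottle [([0.648, 0.465, -0.003], 0.98), ([0.781, 0.101, 0.003], 0.7)]
top tub [([0.383, 0.444, -0.001], 0.94)]
top pipette [([0.348, -0.157, -0.001], 0.88)]
top slide_bo
[... 307 characters left out ...]
.002], 0.95), ([0.574, -0.212, 0.002], 0.62)]
scene holder_floor [([0.256, -0.279, 0.055], 0.66), ([0.587, -0.213, 0.074], 0.55), ([0.558, -0.035, -0.002], 0.5)]
scene station [([0.576, 0.274, 0.002], 0.62)]
scene paddle_pad []
scene jar [([0.56, -0.036, -0.002], 0.82), ([0.576, -0.212, 0.003], 0.27)]
scene bottle [([0.647, 0.464, 0.002], 0.96), ([0.478, -0.008, -0.003], 0.64), ([0.784, 0.102, 0.001], 0.16)]
scene tub [([0.382, 0.447, 0.003], 0.7), ([0.412, -0.442, -0.002], 0.7), ([0.547, 0.278, 0.094], 0.44)]
scene pipette [([0.348, -0.155, 0.001], 0.89)]
scene slide_box [([0.412, -0.444, 0.0], 0.88)]
scene dish [([0.783, 0.101, -0.001], 0.9)]
scene rack [([0.786, -0.108, 0.002], 0.76)]
1.4
```

View pics/top1.png

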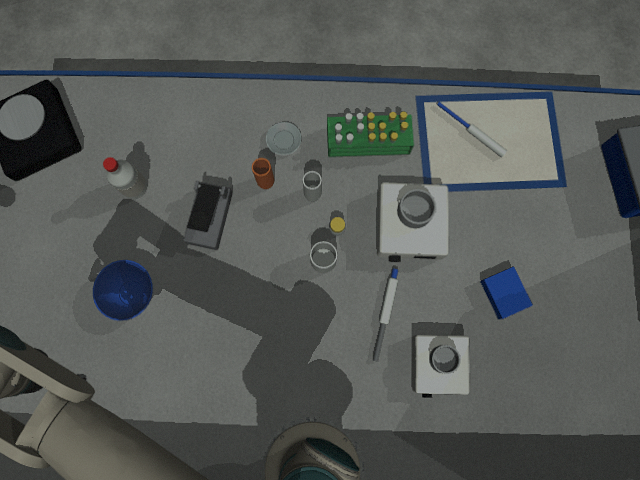

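View pics/scene1.png

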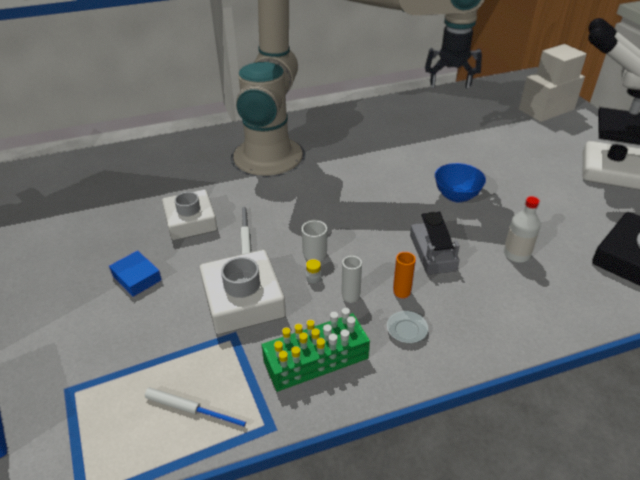

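```bash
cat >> h.py <<'E'
from scipy.optimize import least_squares
def rim(W,c0,zlo,zhi,rmax,rmin=0):
    d=np.hypot(W[...,0]-c0[0],W[...,1]-c0[1])
    P=W[(d<rmax)&(d>rmin)&(W[...,2]>zlo)&(W[...,2]<zhi)]
    if len(P)<15:return len(P)
    f=lambda p:np.hypot(P[:,0]-p[0],P[:,1]-p[1])-p[2]
    r=least_squares(f,[*c0,.03],loss='soft_l1',f_scale=.002)
    return np.round([*r.x,np.median(P[:,2]),len(P)],4)
E
python3 - <<'E'
from h import *
for n in("top","scene"):
    c=env.camera(n);W=cloud(c)
    print(n,'med',rim(W,(.478,-.008),.078,.095,.045),'small',rim(W,(.642,.024),.1,.12,.04),'holder',rim(W,(.588,-.215),.107,.125,.055))
    m=(np.hypot(W[...,0]-.545,W[...,1]-.276)<.05)&(W[...,2]>.065);P=W[m];print(np.nanmedian(P,0),P[:,2].max(),len(P))
    p=[d for d in env.outline_of(n,"paddle_pad")]
    for d in p: print('pad',d['conf'],np.nanmedian(W[d['pixels']],0),d['pixels'].sum())
E
```

```text
top med [ 4.778e-01 -8.100e-03  2.890e-02  8.430e-02  1.490e+02] small [6.432e-01 2.370e-02 2.000e-02 1.081e-01 1.290e+02] holder [ 5.887e-01 -2.143e-01  3.830e-02  1.148e-01  2.810e+02]
[0.55674446 0.27351288 0.08802729] 0.09785706044453224 625
pad 0.87 [0.57721201 0.26986371 0.08329287] 945
pad 0.38 [0.64675886 0.02311577 0.07433792] 459
scene med [ 4.80e-01 -6.40e-03  2.92e-02  8.28e-02  1.59e+02] small [6.457e-01 2.530e-02 1.990e-02 1.075e-01 1.720e+02] holder [ 5.917e-01 -2.125e-01  3.830e-02  1.140e-01  3.690e+02]
[0.56133327 0.27351826 0.08658237] 0.09892249305444424 447
pad 0.59 [0.58247181 0.26983007 0.08153764] 768
```

```bash
cat >> h.py <<'E'
from scipy.spatial.transform import Rotation as Ro
def go(*ts):
    s=env.sense();R=Ro.from_quat(s["eef_rot"])
    print('t',round(s["t"],2),'pos',np.round(s["ee_pos"],4),'yaw y-axis',np.round(R.as_matrix()[:,1],3),'F',np.round(s["contact_force"],1),'op',round(float(s["opening"]),3))
    for t in ts: print('->',t,np.round(R.inv().apply(np.array(t)-s["ee_pos"]),4))
E
python3 -c "
from h import *
go((.479,-.007,.2),(.479,-.007,.11),(.644,.0245,.18),(.59,-.2135,.2))"
python3 -m crank 2>&1 | tail -5
```

```text
t 1.6 pos [0.2101 0.4811 0.2483] yaw y-axis [0.4   0.916 0.   ] F [0.3 0.8 0.3] op 0.998
-> (0.479, -0.007, 0.2) [-0.4418 -0.3397  0.0483]
-> (0.479, -0.007, 0.11) [-0.4418 -0.3397  0.1383]
-> (0.644, 0.0245, 0.18) [-0.5804 -0.2448  0.0683]
-> (0.59, -0.2135, 0.2) [-0.6261 -0.4845  0.0483]
invalid input
```

```bash
python3 -m crank '[[-0.442,-0.34,0.03,0],[-0.442,-0.34,0.03,0],[-0.442,-0.34,0.03,0],[-0.442,-0.34,0.03,0],[-0.442,-0.34,0.03,0],[-0.442,-0.34,0.03,0],[-0.442,-0.34,0.03,0],[-0.442,-0.34,0.03,0]]' 0.0854;python3 -c "
from h import *
go((.479,-.007,.2),(.479,-.007,.065))"
```

```text
t: 2.4
ee_pos: [0.4033, 0.1293, 0.2271]
eef_rot: [0.204, 0.979, 0.0, 0.0]
contact_force: [0.3, 1.1, -0.1]
opening: 1.0
t 2.4 pos [0.4033 0.1293 0.2271] yaw y-axis [0.4   0.916 0.001] F [ 0.3  1.1 -0.1] op 1.0
-> (0.479, -0.007, 0.2) [-0.1239 -0.0947  0.0271]
-> (0.479, -0.007, 0.065) [-0.1238 -0.0948  0.1621]
```

```bash
python3 -m crank '[[-0.124,-0.095,0.03,0],[-0.124,-0.095,0.03,0],[-0.124,-0.095,0.03,0],[-0.124,-0.095,0.03,0],[-0.124,-0.095,0.03,0],[-0.124,-0.095,0.03,0]]';cat >> h.py <<'E'
def wrist(name=None):
    s=env.sense();c=env.camera("wrist");R=Ro.from_quat(s["eef_rot"]).as_matrix();M=np.array(c["mount"])
    T=R@M[:3,:3];o=R@M[:3,3]+s["ee_pos"]
    if name: save(c["image"],name)
    return cloud(c,T.T,-T.T@o),c
E
python3 - <<'E'
from h import *
W,c=wrist("w1.png")
print(rim(W,(.479,-.007),.075,.1,.045), (c["range_z"]>0).mean())
print([np.round(d["centre"],4) for d in env.place_of("wrist","medium_cup")])
go((.479,-.007,.065))
E
```

```text
t: 3.0
ee_pos: [0.4782, -0.0046, 0.1971]
eef_rot: [0.204, 0.979, 0.0, 0.0]
contact_force: [0.0, 0.3, -0.8]
opening: 1.001
[ 4.753e-01 -7.700e-03  2.880e-02  8.360e-02  1.608e+03] 0.9960970052083333
[array([ 0.4715, -0.0074, -0.0006]), array([0.6413, 0.0219, 0.0034])]
t 3.1 pos [ 0.4782 -0.0041  0.1974] yaw y-axis [0.398 0.917 0.001] F [-0.4  1.1  0.7] op 1.0
-> (0.479, -0.007, 0.065) [-0.0018 -0.0024  0.1324]
```

View pics/w1.png

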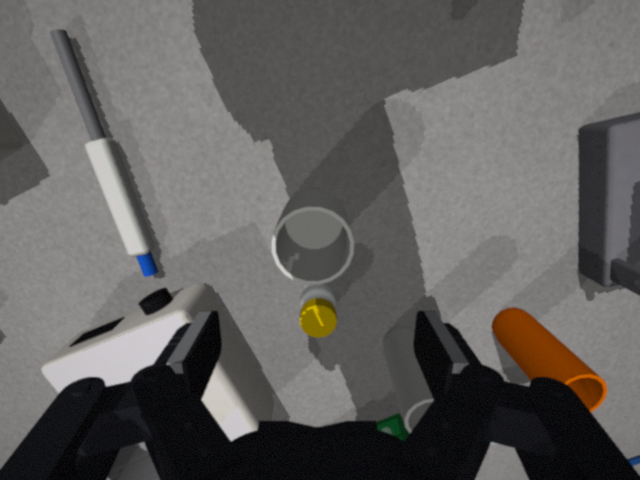

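```bash
python3 -m crank '[[0,-0.003,0.04,0],[0,-0.003,0.08,0],[0,-0.003,0.115,0],[0,-0.003,0.132,0],[0,-0.003,0.132,0]]' && python3 -m crank '[[0,0,0,0],[0,0,0,0],[0,0,0,0],[0,0,0,0],[0,0,0,0],[0,0,0,0]]' 0.05
```

```text
t: 3.6
ee_pos: [0.4753, -0.0068, 0.0626]
eef_rot: [0.203, 0.979, -0.0, -0.002]
contact_force: [-0.6, 0.1, -0.7]
opening: 1.0
t: 4.2
ee_pos: [0.4787, -0.0081, 0.0672]
eef_rot: [0.204, 0.979, 0.001, 0.002]
contact_force: [0.2, 0.6, 7.5]
opening: 0.713
```

```bash
python3 -m crank '[[0,0,-0.03,0],[0,0,-0.07,0],[0,0,-0.12,0],[0,0,-0.16,0],[0,0,-0.16,0],[0,0,-0.16,0]]';python3 - <<'E'
from h import *
W,c=wrist("w2.png")
s=env.sense();p=s["ee_pos"]
print(rim(W,p[:2],p[2]+.01,p[2]+.03,.045,.015))
o=env.outline_of("wrist","medium_cup")
print([(d['conf'],d['pixels'].sum(),np.nanpercentile(W[d['pixels']][:,2],[1,5,50,95,99])) for d in o])
print([np.round(d["centre"],4) for d in env.place_of("wrist","medium_cup")])
go((.59,-.2135,p[2]))
E
```

```text
t: 4.8
ee_pos: [0.4774, -0.0081, 0.2258]
eef_rot: [0.204, 0.979, 0.0, 0.001]
contact_force: [0.1, 0.5, -2.5]
opening: 0.715
[ 4.744e-01 -7.700e-03  2.960e-02  2.422e-01  1.021e+04]
[(0.88, np.int64(23689), array([0.16901849, 0.17019059, 0.22158858, 0.24300589, 0.24362819]))]
[array([ 0.4734, -0.0052,  0.1561]), array([ 0.5712, -0.2145, -0.0025])]
t 4.95 pos [ 0.4764 -0.0081  0.223 ] yaw y-axis [ 0.4    0.916 -0.001] F [ 0.6  0.1 -1.3] op 0.71
-> (0.59, -0.2135, np.float64(0.22407961149887537)) [-0.1863 -0.1428 -0.0016]
```

View pics/w2.png

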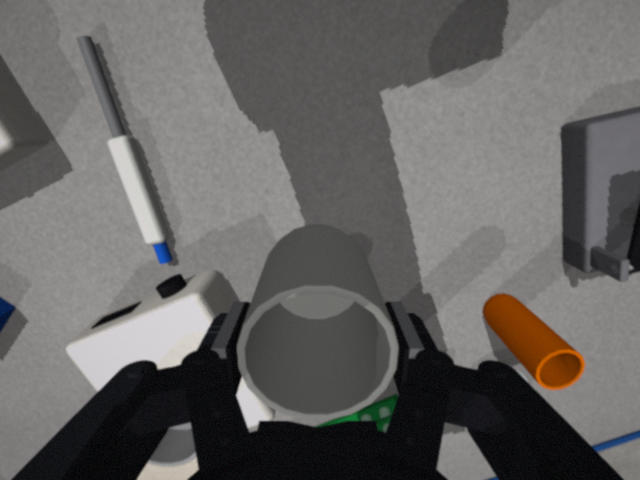

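```bash
python3 -m crank '[[-0.185,-0.144,0,0],[-0.185,-0.144,0,0],[-0.185,-0.144,0,0],[-0.185,-0.144,0,0],[-0.185,-0.144,0,0],[-0.185,-0.144,0,0],[-0.185,-0.144,0,0]]';python3 - <<'E'
from h import *
W,c=wrist("w3.png")
print('w holder',rim(W,(.589,-.214),.108,.122,.05,.03))
for n in ("scene","top"):
    c=env.camera(n);W=cloud(c)
    if n=="scene":save(c["image"],"scene2.png")
    print(n,'cup',rim(W,(.589,-.214),.215,.25,.035,.0),'holder',rim(W,(.589,-.214),.107,.122,.05,.03))
go((.589,-.214,.143))
E
```

```text
t: 5.65
ee_pos: [0.5886, -0.2144, 0.2224]
eef_rot: [0.205, 0.979, 0.001, -0.002]
contact_force: [-0.8, 0.1, -1.1]
opening: 0.711
w holder [ 5.868e-01 -2.145e-01  3.800e-02  1.150e-01  1.468e+03]
scene cup [ 5.904e-01 -2.121e-01  2.930e-02  2.301e-01  6.550e+02] holder [ 5.919e-01 -2.127e-01  3.810e-02  1.137e-01  2.830e+02]
top cup [ 5.991e-01 -2.175e-01  3.590e-02  2.401e-01  4.600e+01] holder 0
t 5.8 pos [ 0.5888 -0.213   0.2246] yaw y-axis [0.399 0.917 0.   ] F [-0.6 -0.5 -0.8] op 0.71
-> (0.589, -0.214, 0.143) [-0.0006 -0.0008  0.0816]
```

```bash
python3 -m crank '[[-0.001,-0.0005,0.02,0],[-0.001,-0.0005,0.04,0],[-0.001,-0.0005,0.055,0],[-0.001,-0.0005,0.067,0],[-0.001,-0.0005,0.074,0],[-0.001,-0.0005,0.078,0],[-0.001,-0.0005,0.078,0]]'; python3 -c "
from h import *
W,c=wrist()
s=env.sense();p=s['ee_pos']
print(rim(W,p[:2],p[2]+.005,p[2]+.035,.045,.015));go((.589,-.214,.143))"
```

```text
t: 6.5
ee_pos: [0.5898, -0.215, 0.1468]
eef_rot: [0.204, 0.979, 0.0, -0.0]
contact_force: [0.3, -0.5, -0.9]
opening: 0.712
[ 5.8660e-01 -2.1430e-01  2.9800e-02  1.6310e-01  1.2484e+04]
t 6.55 pos [ 0.59   -0.2151  0.1473] yaw y-axis [0.4   0.916 0.   ] F [-1.1  0.1 -1.1] op 0.712
-> (0.589, -0.214, 0.143) [0.0014 0.0006 0.0043]
```

```bash
python3 -m crank '[[0,0,0.002,0],[0,0,0.003,0],[0,0,0.004,0],[0,0,0.004,0]]'; python3 -c "
from h import *
W,c=wrist()
s=env.sense();p=s['ee_pos']
print(rim(W,p[:2],p[2]+.005,p[2]+.035,.045,.015));go()"
```

```text
t: 6.95
ee_pos: [0.5899, -0.2152, 0.1434]
eef_rot: [0.204, 0.979, -0.0, 0.0]
contact_force: [-0.8, 0.1, 1.0]
opening: 0.709
[ 5.8670e-01 -2.1450e-01  2.9800e-02  1.5960e-01  1.2659e+04]
t 7.0 pos [ 0.59   -0.2152  0.1434] yaw y-axis [0.4   0.916 0.   ] F [-1.  -0.6  1.9] op 0.711
```

```bash
python3 -m crank '[[0,0,0.001,0],[0,0,0.001,0]]' && python3 -m crank '[[0,0,0.001,0],[0,0,0.001,0],[0,0,0.001,0],[0,0,0.001,0]]' 0.0854 && python3 -m crank '[[0,0,-0.03,0],[0,0,-0.07,0],[0,0,-0.09,0],[0,0,-0.09,0]]'; python3 -c "
from h import *
W,c=wrist('w4.png')
print('cup',rim(W,(.588,-.2145),.15,.17,.045,.015),'holder',rim(W,(.588,-.2145),.107,.122,.05,.034))
go((.6435,.024,.22),(.6435,.024,.096))"
```

```text
t: 7.2
ee_pos: [0.5901, -0.2153, 0.1433]
eef_rot: [0.204, 0.979, -0.0, 0.001]
contact_force: [-3.0, 0.8, 5.7]
opening: 0.712
t: 7.6
ee_pos: [0.5897, -0.215, 0.1405]
eef_rot: [0.204, 0.979, 0.0, -0.0]
contact_force: [-0.1, 0.0, 0.4]
opening: 0.999
t: 8.0
ee_pos: [0.591, -0.2155, 0.2353]
eef_rot: [0.204, 0.979, -0.001, 0.004]
contact_force: [-0.7, -0.9, -0.8]
opening: 1.004
cup [ 5.873e-01 -2.153e-01  2.880e-02  1.595e-01  2.405e+03] holder [ 5.867e-01 -2.145e-01  3.810e-02  1.149e-01  1.425e+03]
t 8.05 pos [ 0.5903 -0.2153  0.2324] yaw y-axis [0.4   0.916 0.   ] F [ 0.6 -0.2 -0.5] op 0.998
-> (0.6435, 0.024, 0.22) [0.047  0.2406 0.0122]
-> (0.6435, 0.024, 0.096) [0.0475 0.2405 0.1362]
```

View pics/w4.png

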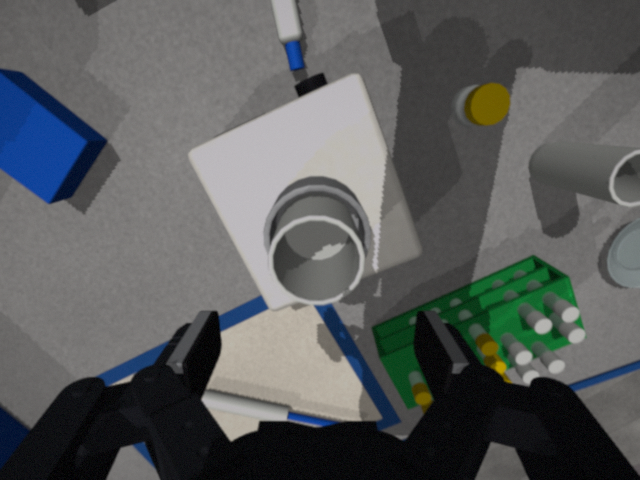

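```bash
python3 -m crank '[[0.047,0.24,0,0],[0.047,0.24,0.01,0],[0.047,0.24,0.02,0],[0.047,0.24,0.02,0],[0.047,0.24,0.02,0],[0.047,0.24,0.02,0],[0.047,0.24,0.02,0]]'; python3 -c "
from h import *
W,c=wrist()
print('cup',rim(W,(.642,.024),.1,.12,.035,.01))
go((.6435,.024,.096))"
```

```text
t: 8.75
ee_pos: [0.6422, 0.0246, 0.2084]
eef_rot: [0.203, 0.979, -0.0, -0.002]
contact_force: [1.0, -0.5, 0.8]
opening: 1.0
cup [6.410e-01 2.400e-02 1.990e-02 1.087e-01 1.240e+03]
t 8.8 pos [0.6423 0.0234 0.2092] yaw y-axis [ 0.4    0.916 -0.001] F [-0.3  0.   0.2] op 0.997
-> (0.6435, 0.024, 0.096) [-0.0011  0.0012  0.1132]
```

```bash
python3 -m crank '[[-0.001,0.001,0.04,0],[-0.001,0.001,0.08,0],[-0.001,0.001,0.105,0],[-0.001,0.001,0.115,0],[-0.001,0.001,0.115,0]]' && python3 -m crank '[[0,0,0,0],[0,0,0,0],[0,0,0,0],[0,0,0,0],[0,0,0,0],[0,0,0,0],[0,0,0,0]]' 0.03;  python3 -c "
from h import *
W,c=wrist()
s=env.sense();p=s['ee_pos']
print(rim(W,p[:2],p[2]+.005,p[2]+.035,.045,.010));go()"
```

```text
t: 9.3
ee_pos: [0.6433, 0.0229, 0.0943]
eef_rot: [0.205, 0.979, -0.0, -0.001]
contact_force: [-0.7, -0.5, -0.8]
opening: 1.001
t: 10.0
ee_pos: [0.6451, 0.024, 0.0981]
eef_rot: [0.204, 0.979, 0.0, 0.002]
contact_force: [-0.1, -0.5, 5.5]
opening: 0.495
[6.397e-01 2.550e-02 2.330e-02 1.101e-01 8.937e+03]
t 10.05 pos [0.6451 0.024  0.0981] yaw y-axis [0.4   0.916 0.001] F [-1.  -1.2  6.2] op 0.497
```

```bash
python3 -m crank '[[0,0,-0.03,0],[0,0,-0.07,0],[0,0,-0.12,0],[0,0,-0.16,0],[0,0,-0.195,0],[0,0,-0.195,0],[0,0,-0.195,0]]'; python3 -c "
from h import *
W,c=wrist('w5.png')
s=env.sense();p=s['ee_pos']
print(rim(W,p[:2],p[2]+.002,p[2]+.035,.03,.010));go((.59,-.2155,.29))"
```

```text
t: 10.75
ee_pos: [0.6443, 0.0243, 0.2916]
eef_rot: [0.204, 0.979, 0.0, 0.001]
contact_force: [0.0, 0.0, -1.6]
opening: 0.495
[6.404e-01 2.530e-02 2.110e-02 3.023e-01 8.027e+03]
t 10.8 pos [0.6439 0.0243 0.2897] yaw y-axis [ 0.4    0.916 -0.   ] F [ 0.7  0.  -1.5] op 0.496
-> (0.59, -0.2155, 0.29) [-0.0466 -0.2413 -0.0003]
```

View pics/w5.png

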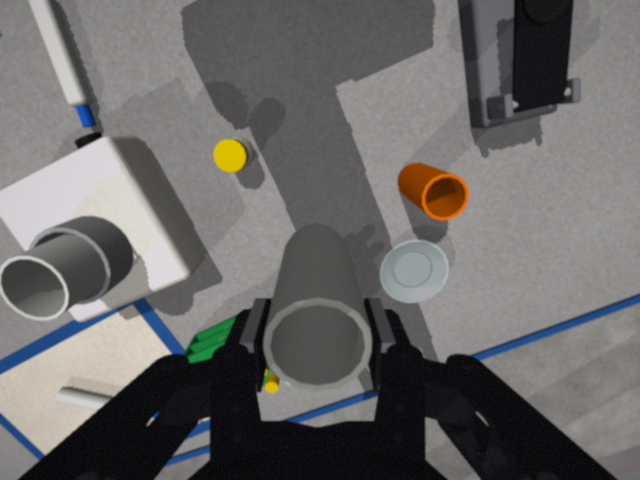

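```bash
python3 -m crank '[[-0.047,-0.241,0,0],[-0.047,-0.241,0,0],[-0.047,-0.241,0,0],[-0.047,-0.241,0,0],[-0.047,-0.241,0,0],[-0.047,-0.241,0,0],[-0.047,-0.241,0,0]]'; python3 - <<'E'
from h import *
W,c=wrist()
print('w med',rim(W,(.588,-.2145),.15,.168,.04,.02),'holder',rim(W,(.588,-.2145),.107,.122,.05,.034))
c=env.camera("scene");W=cloud(c)
print('sc small',rim(W,(.591,-.213),.29,.31,.035),'small all',rim(W,(.591,-.213),.2,.27,.03),'med',rim(W,(.591,-.213),.153,.166,.045))
go((.59,-.2155,.2))
E
```

```text
t: 11.5
ee_pos: [0.59, -0.2161, 0.2885]
eef_rot: [0.205, 0.979, 0.001, -0.002]
contact_force: [-0.5, 0.6, -0.5]
opening: 0.497
w med [ 5.871e-01 -2.152e-01  2.870e-02  1.598e-01  8.530e+02] holder [ 5.869e-01 -2.146e-01  3.820e-02  1.149e-01  9.850e+02]
sc small [ 5.922e-01 -2.124e-01  2.160e-02  2.983e-01  3.540e+02] small all [ 5.898e-01 -2.126e-01  2.130e-02  2.364e-01  5.750e+02] med [ 5.920e-01 -2.134e-01  2.900e-02  1.586e-01  1.930e+02]
t 11.6 pos [ 0.5908 -0.2144  0.2895] yaw y-axis [0.399 0.917 0.   ] F [ 0.2  0.2 -1.5] op 0.498
-> (0.59, -0.2155, 0.2) [ 0.0001 -0.0014  0.0895]
```

```bash
python3 -m crank '[[0,-0.0005,0.02,0],[0,-0.0005,0.04,0],[0,-0.0005,0.06,0],[0,-0.0005,0.077,0],[0,-0.0005,0.089,0],[0,-0.0005,0.096,0],[0,-0.0005,0.099,0],[0,-0.0005,0.099,0]]'; python3 -c "
from h import *
W,c=wrist()
s=env.sense();p=s['ee_pos']
print(rim(W,p[:2],p[2]+.002,p[2]+.035,.03,.01));go((.59,-.2155,.186))"
```

```text
t: 12.4
ee_pos: [0.5907, -0.2157, 0.192]
eef_rot: [0.204, 0.979, 0.0, 0.0]
contact_force: [0.2, 1.1, -1.7]
opening: 0.5
[ 5.869e-01 -2.146e-01  2.120e-02  2.031e-01  7.424e+03]
t 12.45 pos [ 0.5908 -0.2158  0.1925] yaw y-axis [0.4   0.916 0.   ] F [ 1.   0.3 -1.1] op 0.497
-> (0.59, -0.2155, 0.186) [ 0.0009 -0.      0.0065]
```

```bash
python3 -m crank '[[0,0,0.002,0],[0,0,0.004,0],[0,0,0.005,0],[0,0,0.0055,0],[0,0,0.0055,0]]'; python3 -m crank '[[0,0,0.001,0],[0,0,0.001,0]]'; python3 -c "
from h import *
W,c=wrist()
s=env.sense();p=s['ee_pos']
print(rim(W,p[:2],p[2]+.002,p[2]+.035,.03,.01));go((.59,-.2155,.186))"
```

```text
t: 12.95
ee_pos: [0.5905, -0.216, 0.1862]
eef_rot: [0.204, 0.979, 0.0, -0.0]
contact_force: [0.3, -0.4, 0.1]
opening: 0.501
t: 13.15
ee_pos: [0.5907, -0.216, 0.1861]
eef_rot: [0.204, 0.979, -0.0, 0.001]
contact_force: [0.1, -0.2, 3.8]
opening: 0.5
[ 5.869e-01 -2.150e-01  2.120e-02  1.971e-01  7.545e+03]
t 13.2 pos [ 0.5907 -0.216   0.1861] yaw y-axis [0.4   0.916 0.   ] F [-0.6  0.3  4.1] op 0.504
-> (0.59, -0.2155, 0.186) [0.0009 0.0002 0.0001]
```

```bash
python3 -m crank '[[0,0,0,0],[0,0,0,0],[0,0,0,0],[0,0,0,0]]' 0.0854 && python3 -m crank '[[0,0,-0.03,0],[0,0,-0.07,0],[0,0,-0.07,0],[0,0,-0.07,0]]'; python3 -c "
from h import *
W,c=wrist('w6.png')
print('small',rim(W,(.588,-.215),.185,.21,.03,.01),'med',rim(W,(.588,-.215),.15,.17,.045,.024),'holder',rim(W,(.588,-.2145),.107,.122,.05,.034))
go((.53,.276,.2),(.53,.276,.25))"
```

```text
t: 13.6
ee_pos: [0.5905, -0.2159, 0.1851]
eef_rot: [0.204, 0.979, 0.0, -0.0]
contact_force: [0.4, -1.0, -1.3]
opening: 0.999
t: 14.0
ee_pos: [0.5909, -0.2161, 0.2566]
eef_rot: [0.204, 0.979, -0.0, 0.001]
contact_force: [0.9, -0.5, -0.4]
opening: 0.998
small [ 5.867e-01 -2.161e-01  1.990e-02  1.963e-01  2.082e+03] med [ 5.872e-01 -2.153e-01  2.870e-02  1.598e-01  1.146e+03] holder [ 5.868e-01 -2.145e-01  3.800e-02  1.149e-01  1.217e+03]
t 14.05 pos [ 0.5904 -0.2159  0.2548] yaw y-axis [0.4   0.916 0.   ] F [-0.8 -0.1 -0. ] op 0.997
-> (0.53, 0.276, 0.2) [0.2522 0.4266 0.0549]
-> (0.53, 0.276, 0.25) [0.2522 0.4266 0.0049]
```

View pics/w6.png

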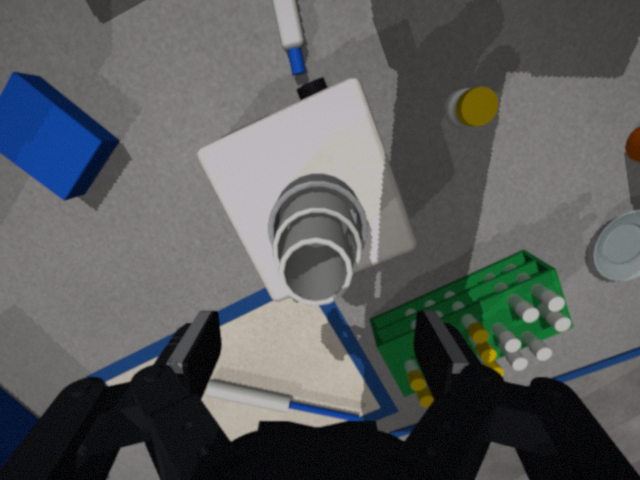

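```bash
python3 -m crank '[[0.252,0.427,0,0],[0.252,0.427,0,0],[0.252,0.427,0,0],[0.252,0.427,0,0],[0.252,0.427,0,0],[0.252,0.427,0,0],[0.252,0.427,0,0],[0.252,0.427,0,0]]' 0; python3 -c "
from h import *
go((.53,.276,.25))"
```

```text
t: 14.85
ee_pos: [0.541, 0.1829, 0.2536]
eef_rot: [0.205, 0.979, -0.001, -0.001]
contact_force: [0.4, 0.2, -0.1]
opening: 0.002
t 14.85 pos [0.541  0.1829 0.2536] yaw y-axis [ 0.4    0.916 -0.002] F [ 0.4  0.2 -0.1] op 0.002
-> (0.53, 0.276, 0.25) [0.0473 0.0809 0.0035]
```

```bash
python3 -m crank '[[0.047,0.081,0.02,0],[0.047,0.081,0.03,0],[0.047,0.081,0.03,0],[0.047,0.081,0.03,0]]'; python3 - <<'E'
from h import *
W,c=wrist('w7.png')
for d in env.place_of("wrist","paddle_pad"): print('place',np.round(d["centre"],4),round(d["conf"],2))
for d in env.place_of("wrist","station"): print('st',np.round(d["centre"],4),round(d["conf"],2))
m=(np.hypot(W[...,0]-.55,W[...,1]-.276)<.16)&(W[...,2]>.078)&(W[...,2]<.115)
v,u=np.nonzero(m);P=W[m]
import collections
print(len(P));
h=P[P[:,2]>.094-0];print('z pct',np.percentile(P[:,2],[1,25,50,75,99]))
np.save('W7.npy',W)
go()
E
```

```text
t: 15.25
ee_pos: [0.5305, 0.2747, 0.223]
eef_rot: [0.203, 0.979, -0.001, -0.002]
contact_force: [-0.9, -0.9, 1.0]
opening: -0.002
place [0.5479 0.273  0.0889] 0.92
st [ 0.5742  0.2696 -0.0019] 0.84
4598
z pct [0.0782792  0.08270042 0.08839498 0.09076774 0.09412572]
t 15.4 pos [0.5319 0.273  0.2255] yaw y-axis [0.402 0.916 0.   ] F [-0.   0.6  0.4] op -0.001
```

View pics/w7.png

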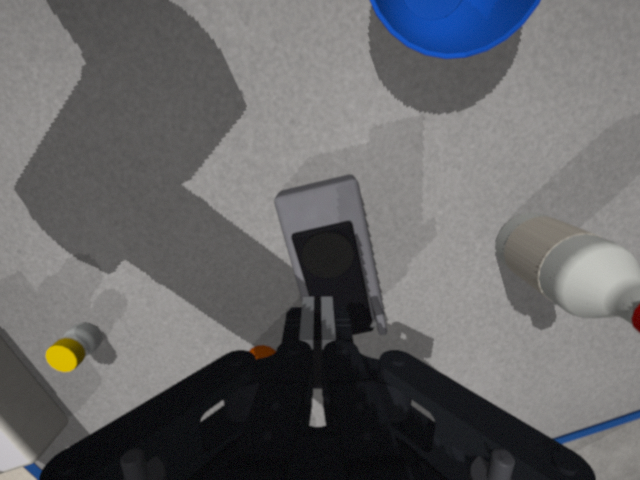

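```bash
python3 - <<'E'
from h import *
W=np.load('W7.npy')
print('pad px',np.nanmedian(W[250:258,324:332].reshape(-1,3),0))
for p in((232,318),(270,335),(240,300),(265,355)):print(p,np.round(W[p],4))
# free end / side edges of paddle: plane pts
e=np.array([.5479+.003,.273,.09]);
go((.5505,.273,.12))
E
```

```text
pad px [0.54410286 0.27650261 0.0907548 ]
(232, 318) [0.5244 0.2767 0.0914]
(270, 335) [0.561  0.2762 0.0877]
(240, 300) [0.5249 0.2609 0.0908]
(265, 355) [0.5644 0.2928 0.0854]
t 15.4 pos [0.5319 0.273  0.2255] yaw y-axis [0.402 0.916 0.   ] F [-0.   0.6  0.4] op -0.001
-> (0.5505, 0.273, 0.12) [-0.017   0.0075  0.1056]
```

```bash
python3 -m crank '[[-0.014,0.008,0.04,0],[-0.014,0.008,0.08,0],[-0.014,0.008,0.1,0],[-0.014,0.008,0.107,0],[-0.014,0.008,0.107,0],[-0.014,0.008,0.107,0]]'; python3 -c "
from h import *
go((.547,.2755,.110),(.547,.2755,.094))"
```

```text
t: 16.0
ee_pos: [0.5485, 0.2758, 0.1205]
eef_rot: [0.205, 0.979, 0.001, 0.001]
contact_force: [0.7, -0.4, 0.4]
opening: 0.001
t 16.0 pos [0.5485 0.2758 0.1205] yaw y-axis [0.401 0.916 0.002] F [ 0.7 -0.4  0.4] op 0.001
-> (0.547, 0.2755, 0.11) [ 0.0013 -0.0009  0.0105]
-> (0.547, 0.2755, 0.094) [ 0.0013 -0.0009  0.0265]
```

Lower to near the expected first contact, watching the force.

```bash
python3 -m crank '[[0.001,0,0.006,0],[0.001,0,0.012,0],[0.001,0,0.016,0],[0.001,0,0.016,0],[0.001,0,0.016,0]]'; python3 -m crank '[[0,0,0.002,0],[0,0,0.004,0],[0,0,0.004,0],[0,0,0.004,0]]';python3 -c "
from h import *
go((.547,.2755,.094))
c=env.camera('scene');save(c['image'],'sc3.png');W=cloud(c)"
```

```text
t: 16.5
ee_pos: [0.5465, 0.2767, 0.1029]
eef_rot: [0.204, 0.979, 0.0, 0.0]
contact_force: [-3.0, 1.8, 4.5]
opening: 0.003
t: 16.9
ee_pos: [0.5465, 0.2767, 0.099]
eef_rot: [0.204, 0.979, 0.0, 0.0]
contact_force: [-3.7, 0.6, 5.3]
opening: -0.0
t 16.9 pos [0.5465 0.2767 0.099 ] yaw y-axis [0.4   0.917 0.001] F [-3.7  0.6  5.3] op -0.0
-> (0.547, 0.2755, 0.094) [-0.0009 -0.0009  0.005 ]
```

```bash
python3 -m crank '[[0,0,0.002,0],[0,0,0.004,0],[0,0,0.005,0],[0,0,0.005,0],[0,0,0.005,0],[0,0,0.005,0]]';python3 - <<'E'
from h import *
go()
for n in('scene','top'):
    c=env.camera(n);save(c['image'],n+'4.png');W=cloud(c)
    for d in env.outline_of(n,'paddle')[:1]:
        P=W[cv2.erode(d['pixels'].astype(np.uint8),np.ones((3,3)))>0];P=P[(P[:,2]>.06)&(P[:,2]<.1)&(np.hypot(P[:,0]-.58,P[:,1]-.27)<.09)]
        u=np.array([.97,-.0])
        A=np.c_[P[:,:2]-[.547,.276],np.ones(len(P))]
        r=least_squares(lambda x:A@x-P[:,2],[0,0,.077],loss='soft_l1',f_scale=.002).x
        print(n,len(P),'plane',np.round(r,3),d['conf'],P.min(0).round(3),P.max(0).round(3))
    for d in env.place_of(n,'paddle_pad')[:1]:print(d)
c=env.camera('scene')
cv2.imwrite('pics/crop.png',cv2.resize(c['image'][190:310,380:540,::-1],None,fx=5,fy=5))
E
```

```text
t: 17.55
ee_pos: [0.5463, 0.2768, 0.0943]
eef_rot: [0.204, 0.979, 0.0, -0.0]
contact_force: [-5.4, 0.6, 8.2]
opening: -0.001
t 17.55 pos [0.5463 0.2768 0.0943] yaw y-axis [0.4   0.917 0.   ] F [-5.4  0.6  8.2] op -0.001
scene 452 plane [-0.019 -0.017  0.075] 0.57 [0.525 0.242 0.068] [0.64  0.296 0.082]
{'centre': [0.5438, 0.281, 0.075], 'conf': 0.82}
top 161 plane [-0.005 -0.009  0.074] 0.68 [0.582 0.241 0.065] [0.633 0.267 0.079]
{'centre': [0.3459, -0.1569, -0.0016], 'conf': 0.35}
```

View pics/crop.png

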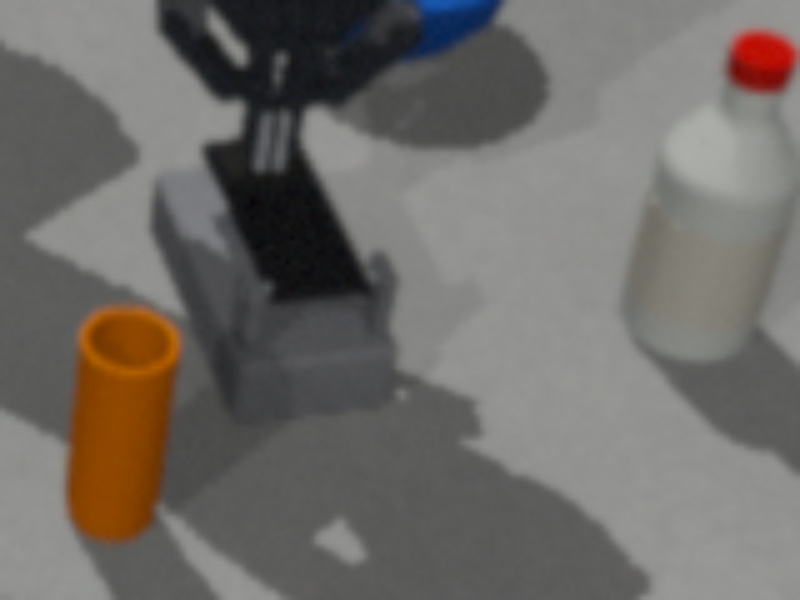

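View pics/scene4.png

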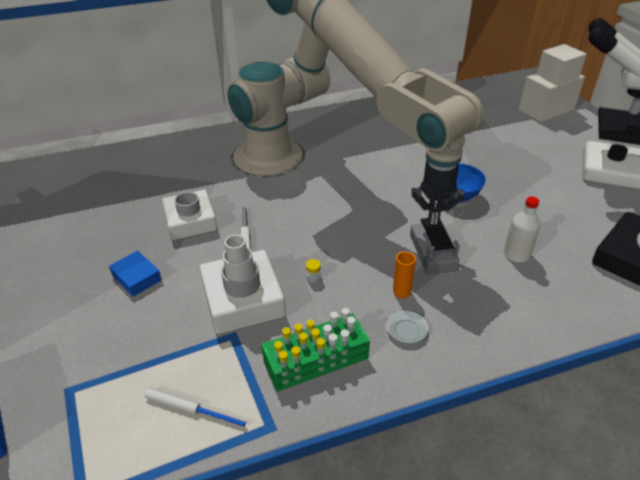

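```bash
python3 -c "
from h import *
go();print(env.close_job());go()"
```

```text
t 17.9 pos [0.5463 0.2767 0.0943] yaw y-axis [0.4   0.917 0.001] F [-5.4  1.2  7.5] op 0.0
the job is handed in; nothing more can be done
None
the job is handed in; nothing more can be done
```

I loaded the mixer and pressed the paddle in the order asked. The job was handed in at 17.9 s with the closed fingertips still holding the paddle down.

- **Cups:** The medium cup stands in the holder of the 170 x 160 mm mixer, its rim 44.6 mm above the holder's rim (expected 45). The small white cup stands inside it, 36.5 mm above the medium cup's rim (expected 37). Both are upright and centred to about 1 mm.
- **Paddle:** The fingertips put the pad at about 77 mm, which is half travel. It pushes back with 7.5 to 8 N. A plane fitted to the depth readings has the paddle level to within about 0.02 rad.
- **Other items:** In the last scene picture the jar, bottle, tub, dish, orange cup, rack, slide box and pipette look unmoved. I did not measure them again.

**Disagreements in the last checks:**
- The depth pictures put the pad about 2 mm lower, at 75 mm. That fits the 1 to 2 mm low bias they showed elsewhere.
- A sideways force of about 5 N remains at the fingertips.
- The top camera no longer found the pad, because the arm hid it.

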